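# Put the flanged hubs back on their storage stands

## Robot

A 6-joint arm with a two-finger parallel gripper is mounted at the origin on the work surface; the furniture and walls round the work are solid. World frame = base frame: x ahead of the robot, y to its left, z up, the work surface at z = 0. Lengths are in m, angles in degrees, forces in N, time in s.
With the tool pointing down it reaches from about 0.375 to 0.9 m from the base axis. Payload 3.1 kg.
Tool frame: the origin (TCP) lies at the very end of the fingers, on their centre line; the grasp point (between the pads) lies 19 mm behind it (bot.hold_point_z is the z of the grasp point in the tool frame, in m); z points along the fingers, y is the line along which they close (so a half turn about z gives the same grasp; the last joint's range is limited). The gripper opens to 87 mm and grips with 3 to 60 N. Pads are 19 mm wide; open, the fingers measure 117 mm over their backs; the gripper's body (75 mm by 190 mm) begins 51 mm behind the grasp point.
Start: joints at [-79.383, 30.224, 82.088, -0, 67.689, -10.227], TCP at [0.222, -0.584, 0.223] pointing down, gripper open.
Joint ranges: [-176.69, 176.69], [-43.24, 126.21], [12.49, 139.97], [-82, 262], [0, 151.66], [-163.58, 163.58]. Speed limits (degrees/s): [159.86, 159.86, 180, 180, 180, 180].

## Interface

Orientations are given as a 3x3 rotation matrix whose columns are the frame's x, y, z axes.
In Python, from rig import bot, capture, camera_model gives the robot as it stands.
- The arm moves only by the tool apply_moves, never from a script. Its argument "plan" is text: rows parted by semicolons, each of 6 numbers parted by spaces: the shift along the tool's x, y, z in units of 0.05 m (1.0 is 0.05 m), then the turn, a rotation vector about the tool's x, y, z in units of 360 degrees (1.0 is 360 degrees). In form: dx dy dz ax ay az; .... A call has 1 to 10 rows; each row shifts and turns the commanded pose from where the row before left it, along the tool's axes as they then stand; what a row does not reach is not made up. A row lasts 1/12 s, in which the tool goes at most 41.7 mm and 7.16 degrees, less where a joint would pass 70% of its speed; a pose out of reach is approached as far as the arm can. A call with a number of a shift or a turn outside -1 to 1 is refused whole. A call with a gripper value outside its range is refused whole. "gripper" is the gripper command: -1 is shut, 1 is fully open, values between are in proportion, set as the call begins (left out, the last holds). The fingers move at their own pace and stop on an object; the grip force is fixed at half the most. Time passes only in rows, so rows that do not move let the fingers close. It gives the time, the measured TCP pose, the force, the opening and the grip force at its end, in the units of the state.
- bot.read_state(): the state, without advancing time (a new reading comes with each control period).
- capture(name): name is "scene" or "top"; returns the picture (384x512x3 uint8, red, green, blue); there is no depth.
- camera_model(name): a dict with "vertical_fov" (degrees; the focal length in pixels is half the picture's height over the tangent of half this angle, whatever the lens; pixels are square), "cx", "cy" (the principal point, pixels), "dist" ([k1, k2, p1, p2, k3] as OpenCV has them; the pictures are not rectified), "position" and "rotation" of the camera in the world. Camera axes: x right, y down, z forward; pixel columns grow to the right and rows downward; lengths in m; the calibration is good to about 2 mm. A picture is of the moment at which its call begins. camera_model takes no time and is no camera call.
- bot.hand_in(): hands the job in; it is judged then, once.
The state is a dict: "time_s": time; "joint_positions": joint angles; "qvel": joint speeds; "tau": joint torques, N m; "position": TCP position; "tcp_rot": TCP orientation; "force": force on the tool from outside, world axes, zero at the start; "moment": the same for the moment, N m; "opening": opening from 0.0 (shut) to 1.0 (fully open); "grasp_force": force on a finger pad.
Only numpy, scipy, OpenCV 4.12 (cv2) and the standard library are available. Lean on these libraries where they do the work, as an engineer would, in place of code of your own. Each camera call takes 0.05 s, during which the arm holds its last target. There are 200 camera calls.

## Task

Put the four loose flanged hubs away on the two storage stands, flange face down over the spigot: the two with round flanges on the stand with the round base, the two with square flanges on the stand with the square base. On each stand the large hub goes on first, flat on the base, and the small one on top of it. Leave the glass bottle, the tube and the caps standing among them where they are.

Things in the scene. Friction and masses are not known exactly. Their poses are not given: they have to be found in the camera images.
- round_large: large round-flanged aluminium hub: round flange 68 mm across, 8 mm thick, with a round hub 36 mm across standing on it; 32 mm high overall, open bore 24 mm right through. It lies flange face down on the worktop. Origin: centre of the underside of the flange; z up along the bore. The loose hubs weigh 0.05 to 0.17 kg.
- round_small: small round-flanged aluminium hub: round flange 50 mm across, 8 mm thick; hub (36 mm across), height (32 mm) and bore (24 mm) as on the large one. Lies flange face down. Origin: centre of the underside of the flange; z up along the bore.
- square_large: large square-flanged aluminium hub: square flange 66 x 66 mm, 8 mm thick, with a round hub 36 mm across standing on it; 32 mm high overall, open bore 24 mm right through. Lies flange face down. Origin: centre of the underside of the flange; x and y along the flange's sides, z up along the bore.
- square_small: small square-flanged aluminium hub: square flange 48 x 48 mm, 8 mm thick; hub (36 mm across), height (32 mm) and bore (24 mm) as on the large one. Lies flange face down. Origin: centre of the underside of the flange; x and y along the flange's sides, z up along the bore.
- round_stand: storage stand with a round grey base plate (92 mm across, 10 mm thick), fixed to the worktop; from its centre rises a bright centring spigot 16 mm across, which tapers above 46 mm to a 7 mm tip at 56 mm above the worktop. Origin: centre of the underside of the base; z up along the spigot. A hub seated on the base has its underside 10 mm above this origin, a second one on top of it 42 mm.
- square_stand: storage stand with a square grey base plate (86 x 86 mm, 10 mm thick), fixed to the worktop; spigot and heights as on the round stand. Origin: centre of the underside of the base; x and y along its sides, z up along the spigot.
- weighing_bottle: bystander: squat clear glass weighing bottle with a knobbed lid, 48 mm across, 47 mm high, loose. Origin: centre of its underside.
- tube: bystander: upright white plastic tube with a blue screw cap, 34 mm across, 110 mm high, loose. Origin: centre of its underside.
- white_cap: bystander: white ribbed screw cap 45 mm across, 24 mm high, lying loose. Origin: centre of its underside.
- blue_cap: bystander: blue ribbed screw cap 36 mm across, 20 mm high, lying loose. Origin: centre of its underside.
Mind the look-alikes: they are no part of the job. What is shaped like the round_large but orange is not meant.

How it is judged (in metres and radians):
At the end, for the whole second after the job is handed in: On each stand the large hub of that flange shape lies on the base (underside 10 mm above the stand's origin, within 4 mm) and the small one on top of it (42 mm, within 4 mm), both within 8 mm of the spigot's axis, flange down and level within 0.08 rad (about 4.5 degrees), at rest and released (horizontal distance between each of round_large, round_small and round_stand below 0.008 m and z of round_large in the frame of round_stand between 0.006 and 0.014 m and angle between each of round_large, round_small, square_large, square_small's own z axis and vertical below 0.08 rad and linear speed of each of round_large, round_small, square_large, square_small below 0.02 m/s and angular speed of each of round_large, round_small, square_large, square_small below 0.2 rad/s and z of round_small in the frame of round_stand between 0.038 and 0.046 m and horizontal distance between each of square_large, square_small and square_stand below 0.008 m and z of square_large in the frame of square_stand between 0.006 and 0.014 m and z of square_small in the frame of square_stand between 0.038 and 0.046 m); the robot touches nothing.
It fails at once if the weighing bottle is moved more than 25 mm or tipped over (distance of weighing_bottle from where it was at the start of the episode above 0.025 m or angle between weighing_bottle's own z axis and vertical above 0.5 rad).
It fails at once if the tube is moved more than 25 mm or tipped over (distance of tube from where it was at the start of the episode above 0.025 m or angle between tube's own z axis and vertical above 0.5 rad).
It fails at once if the white cap is moved more than 25 mm or tipped over (distance of white_cap from where it was at the start of the episode above 0.025 m or angle between white_cap's own z axis and vertical above 0.5 rad).
It fails at once if the blue cap is moved more than 25 mm or tipped over (distance of blue_cap from where it was at the start of the episode above 0.025 m or angle between blue_cap's own z axis and vertical above 0.5 rad).
It also fails if it takes over 104 s, if anything falls off the work surface, if the arm or the gripper's body presses on something with over 40 N, if the wrist force passes 120 N, or if a joint passes its speed limit or range.

## Working session

There is one attempt and no reset: what is moved stays moved. The work goes in short steps, Python scripts to look and compute and a tool call to move; the robot and the scene stay as the last step left them, time stands still between calls to the robot, and variables do not carry over. Pictures are saved under pics/ and viewed, at most 14 in all, crops included, and the job is handed in when it is done.

Besides the shell and the picture viewer there is one more tool, called after "Request:" as a command line: name --argument value ..., lists and objects as JSON in quotes. apply_moves: Moves the arm, as the interface text tells. Its arguments: {"type":"object","properties":{"plan":{"type":"string"},"gripper":{"type":"number"}},"required":["plan"]}

```bash
mkdir -p pics; ls
python3 - <<'E'
from rig import bot,capture,camera_model
import cv2
for n in("scene","top"):
    m=camera_model(n);print(n,m)
    cv2.imwrite(f"pics/{n}0.png",capture(n)[:,:,::-1])
s=bot.read_state();print(s)
E
```

```text
pics
scene {'vertical_fov': 54.86292344208055, 'cx': 250.3278647009071, 'cy': 199.33531501095743, 'dist': array([-0.00047667,  0.        ,  0.        ,  0.        ,  0.        ]), 'position': array([ 0.66667634, -0.9158263 ,  0.55048063]), 'rotation': array([[ 0.99078727,  0.05690614, -0.12289132],
       [ 0.1349197 , -0.4932668 ,  0.85935123],
       [-0.01171585, -0.86801472, -0.49640023]])}
top {'vertical_fov': 44.97656183621507, 'cx': 257.3619747963923, 'cy': 191.78580974182444, 'dist': array([-0.00844171,  0.        ,  0.        ,  0.        ,  0.        ]), 'position': array([0.3790405 , 0.00222469, 1.04096841]), 'rotation': array([[-0.01855061, -0.98651974,  0.16258746],
       [-0.99968204,  0.0155232 , -0.01987094],
       [ 0.0170792 , -0.16290438, -0.98649403]])}
{'time_s': 0.1, 'joint_positions': array([-7.93824526e+01,  3.02734477e+01,  8.21473683e+01,  8.39029275e-05,
        6.76919802e+01, -1.02282344e+01]), 'qvel': array([-0.00158394, -0.11533264, -0.21170786,  0.04019258, -0.00030114,
        0.03705875]), 'tau': array([ 2.58870250e-04, -4.40984523e+01, -1.77150589e+01,  6.34489604e-02,
        5.33501920e-02, -4.08811979e-05]), 'position': array([ 0.22230418, -0.58342635,  0.22168088]), 'tcp_rot': array([[ 9.34541894e-01,  3.55852943e-01, -3.61399371e-04],
       [ 3.55852954e-01, -9.34539956e-01,  1.93520774e-03],
       [ 3.50907220e-04, -1.93713774e-03, -9.99998062e-01]]), 'force': array([-0.49956059,  0.1652522 ,  0.1687578 ]), 'moment': array([-0.00648416, -0.00946267,  0.02614674]), 'grasp_force': 0.0, 'opening': 1.000205449461495}
```

View pics/top0.png

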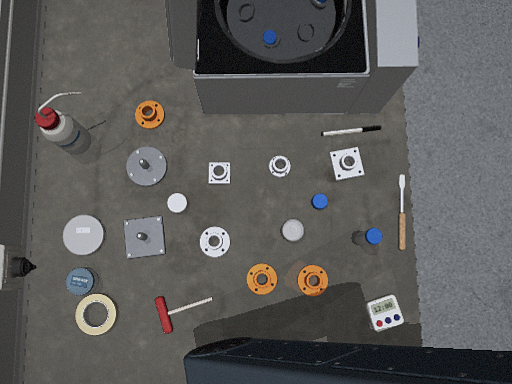

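View pics/scene0.png

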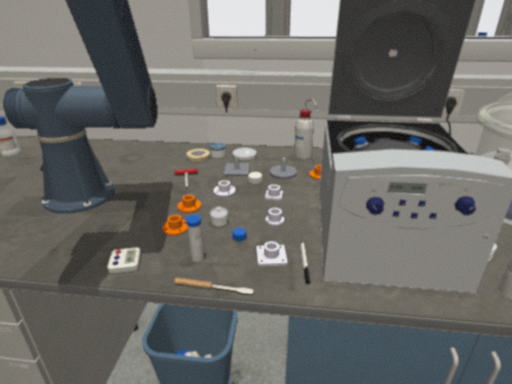

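The top view shows round_large at (214,241), round_small (280,165), square_small (219,173), square_large (348,163), round stand (146,166) and square stand (144,237). The bystanders are the white cap (177,203), bottle (292,230), blue cap (320,201) and tube (365,237). The orange hubs are decoys.

```bash
cat > h.py <<'E'
from rig import bot,capture,camera_model
import cv2,numpy as np
def cast(m,uv,z,hw=(384,512)):
    f=hw[0]/2/np.tan(np.radians(m["vertical_fov"]/2))
    K=np.array([[f,0,m["cx"]],[0,f,m["cy"]],[0,0,1]])
    p=cv2.undistortPoints(np.array(uv,float).reshape(-1,1,2),K,np.array(m["dist"])).reshape(-1,2)
    d=np.c_[p,np.ones(len(p))]@np.array(m["rotation"]).T
    c=np.array(m["position"]);return (c+d*((z-c[2])/d[:,2])[:,None])[:,:2]
def contour_at(img,uv,lo,hi=256,r=30,sat=60):
    hsv=cv2.cvtColor(img,cv2.COLOR_RGB2HSV)
    k=((hsv[...,2]>=lo)&(hsv[...,2]<hi)&(hsv[...,1]<sat)).astype(np.uint8)
    b=np.zeros_like(k);u,v=uv;b[max(0,v-r):v+r,max(0,u-r):u+r]=1
    cs,_=cv2.findContours(k*b,cv2.RETR_EXTERNAL,cv2.CHAIN_APPROX_NONE)
    return max(cs,key=cv2.contourArea).reshape(-1,2)
E
python3 - <<'E'
from h import *
im=capture("top");m=camera_model("top")
for n,uv,lo,z,r in [("RL",(214,241),150,.008,22),("RS",(280,165),150,.008,18),("SS",(219,173),150,.008,18),("SL",(348,163),150,.008,24),("Rst",(146,166),100,.01,28),("Sst",(144,237),100,.01,28),("wcap",(177,203),150,.024,15),("bottle",(292,230),120,.035,18)]:
    v=[im[uv[1]+b,uv[0]+a].tolist() for a,b in((0,0),(12,0),(-12,-6))] 
    c=contour_at(im,uv,lo,r=r)
    p=cast(m,c,z).astype(np.float32)*1000
    (cc,rad)=cv2.minEnclosingCircle(p);R=cv2.minAreaRect(p)
    print(n,np.round(cc,1),"D",round(2*rad,1),"rect",np.round(R[0],1),np.round(R[1],1),round(R[2],1),v)
for n,uv,z in [("blue",(320,201),.02),("tubetop",(373,236),.11),("spigR",(143,162),.056),("spigS",(141,236),.056)]:print(n,cast(m,[uv],z)*1000)
b=np.vstack([cv2.resize(im[130:274,110:260],None,fx=5,fy=5,interpolation=2)[:600,:750]])
cv2.imwrite("pics/a.png",cv2.resize(im[130:270,115:300],None,fx=4.2,fy=4.2,interpolation=2)[:,:,::-1])
E
```

```text
RL [439.6  78.5] D 66.8 rect [439.3  78.5] [64.4 64. ] 89.0 [[101, 98, 92], [213, 214, 222], [225, 227, 235]]
RS [609.2 -70. ] D 49.3 rect [608.2 -70.2] [48.  46.7] 89.1 [[95, 95, 91], [97, 97, 91], [95, 93, 85]]
SS [596.3  67.8] D 65.2 rect [596.3  67.8] [45.5 46.7] 89.5 [[95, 90, 87], [98, 94, 89], [88, 86, 78]]
SL [ 613.1 -224.1] D 90.7 rect [ 613.1 -224.1] [66.2 66.3] 10.5 [[99, 95, 92], [220, 224, 230], [215, 220, 226]]
Rst [634.6 231. ] D 133.7 rect [623.1 234.7] [124.9 109.3] 89.2 [[68, 68, 71], [146, 148, 155], [132, 135, 143]]
Sst [460.3 245.6] D 150.8 rect [454.4 235.5] [122.7 122.3] 0.7 [[65, 68, 66], [147, 150, 162], [136, 137, 146]]
wcap [525.9 160.3] D 43.4 rect [526.7 160.7] [42.  40.2] 89.1 [[212, 214, 222], [72, 71, 66], [88, 86, 81]]
bottle [460.5 -93.2] D 47.2 rect [460.1 -93.4] [44.3 46.5] 43.5 [[187, 188, 193], [79, 75, 67], [96, 97, 89]]
blue [[ 524.29243427 -157.6227295 ]]
tubetop [[ 438.62212123 -247.63589149]]
spigR [[610.70745435 229.07973393]]
spigS [[450.62996211 229.86242087]]
```

View pics/a.png

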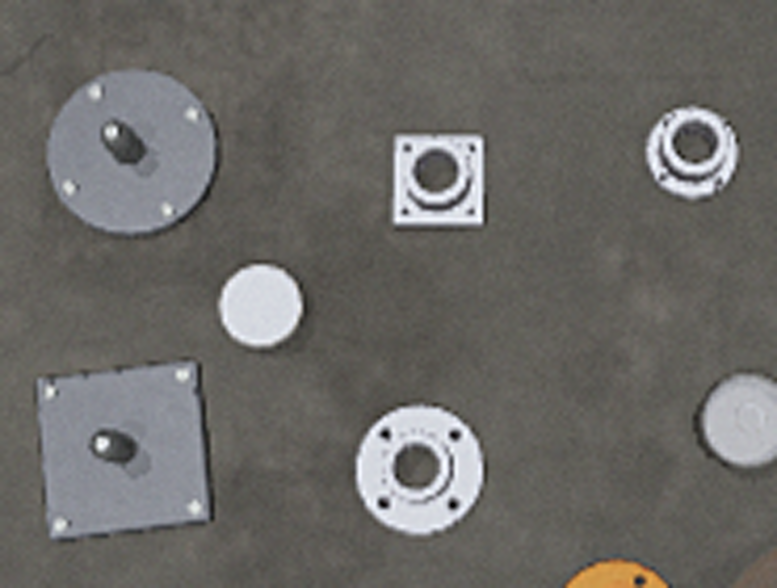

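Run:
```python
from h import *
im=capture("top");m=camera_model("top")
for n,uv,lo,z,r in [("Rst",(146,166),118,.01,24),("Sst",(144,237),118,.01,26)]:
    c=contour_at(im,uv,lo,r=r); p=cast(m,c,z).astype(np.float32)*1000
    (cc,rad)=cv2.minEnclosingCircle(p);R=cv2.minAreaRect(p)
    print(n,np.round(cc,1),"D",round(2*rad,1),"rect",np.round(R[0],1),np.round(R[1],1),round(R[2],1))
for n,uv,z in [("wash base",(80,148),0),("wash top",(45,118),.18),("wash shoulder",(62,130),.12),("centrifuge bottom",(210,113),0),("cent top",(200,75),.2)]:print(n,cast(m,[uv],z)*1000)
# scene-view check of spigot tips and hubs
s=capture("scene");ms=camera_model("scene")
cv2.imwrite("pics/s.png",cv2.resize(s[140:280,160:325],None,fx=4,fy=4,interpolation=2)[:,:,::-1])
```

```text
Rst [613.5 233.3] D 90.8 rect [613.1 233.2] [87.4 89.2] 45.6
Sst [452.9 234.1] D 116.4 rect [452.8 234.5] [83.9 83.9] 6.1
wash base [[659.02287212 387.09626584]]
wash top [[670.98256729 390.137302  ]]
wash shoulder [[665.2466735  381.09060902]]
centrifuge bottom [[738.96279038  88.49965983]]
cent top [[745.98802626  90.92198766]]
```

View pics/s.png

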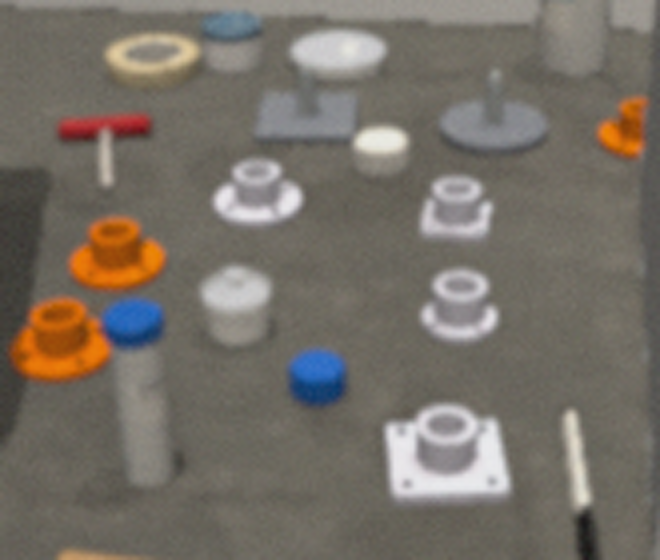

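Request:
apply_moves --plan "0 0 0 0 0 0.0193; 0 0 0 0 0 0.0193; 0 0 0 0 0 0.0193; 0 0 0 0 0 0; 0 0 0 0 0 0" --gripper 1

```text
time_s: 0.67
position: [0.2224, -0.584, 0.2224]
tcp_rot: [[1.0, 0.003, -0.0], [0.003, -1.0, 0.0], [-0.0, -0.0, -1.0]]
force: [-0.7, 0.4, -0.1]
opening: 0.998
grasp_force: 0.0
```

Request:
apply_moves --plan "0.6 -0.55 0 0 0 0; 0.6 -0.55 0 0 0 0; 0.6 -0.55 0 0 0 0; 0.6 -0.55 0 0 0 0; 0.6 -0.55 0 0 0 0; 0.6 -0.55 0 0 0 0; 0.6 -0.55 0 0 0 0; 0.6 -0.55 0 0 0 0; 0.6 -0.55 0 0 0 0; 0.6 -0.55 0 0 0 0"

```text
time_s: 1.5
position: [0.5236, -0.3075, 0.2227]
tcp_rot: [[1.0, 0.003, 0.0], [0.003, -1.0, -0.0], [0.0, 0.0, -1.0]]
force: [0.3, -0.9, -0.2]
opening: 1.002
grasp_force: 0.0
```

Request:
apply_moves --plan "0.45 -0.42 0.2 0 0 0; 0.45 -0.42 0.4 0 0 0; 0.45 -0.42 0.4 0 0 0; 0.45 -0.42 0.4 0 0 0; 0 0 0.4 0 0 0; 0 0 0.4 0 0 0; 0 0 0 0 0 0; 0 0 0 0 0 0"

```text
time_s: 2.17
position: [0.6116, -0.2245, 0.1114]
tcp_rot: [[1.0, 0.002, -0.003], [0.002, -1.0, 0.002], [-0.003, -0.002, -1.0]]
force: [0.7, 0.5, 0.1]
opening: 1.0
grasp_force: 0.0
```

Request:
apply_moves --plan "0.03 0 0.4 0 0 0; 0 0 0.4 0 0 0; 0 0 0.4 0 0 0; 0 0 0.4 0 0 0; 0 0 0.2 0 0 0; 0 0 0.18 0 0 0; 0 0 0 0 0 0; 0 0 0 0 0 0"

```text
time_s: 2.83
position: [0.6144, -0.2256, 0.0143]
tcp_rot: [[1.0, -0.0, 0.001], [-0.0, -1.0, -0.001], [0.001, 0.001, -1.0]]
force: [-0.5, -0.9, 0.2]
opening: 0.996
grasp_force: 0.0
```

Request:
apply_moves --plan "0 0 0 0 0 0; 0 0 0 0 0 0; 0 0 0 0 0 0; 0 0 0 0 0 0; 0 0 0 0 0 0; 0 0 0 0 0 0; 0 0 0 0 0 0; 0 0 0 0 0 0; 0 0 0 0 0 0; 0 0 0 0 0 0" --gripper -1

```text
time_s: 3.67
position: [0.6139, -0.2251, 0.0135]
tcp_rot: [[1.0, 0.0, -0.0], [0.0, -1.0, 0.0], [-0.0, -0.0, -1.0]]
force: [0.3, 0.8, -0.4]
opening: 0.407
grasp_force: 30.0
```

Request:
apply_moves --plan "0 0 -0.4 0 0 0; 0 0 -0.5 0 0 0; 0 0 -0.5 0 0 0; 0 0 -0.5 0 0 0; 0 0 0 0 0 0"

```text
time_s: 4.08
position: [0.6171, -0.2267, 0.1137]
tcp_rot: [[1.0, 0.0, 0.009], [0.0, -1.0, -0.005], [0.009, 0.005, -1.0]]
force: [1.3, -0.2, -0.6]
opening: 0.401
grasp_force: 30.0
```

Request:
apply_moves --plan "-0.1 -0.3 0 0 0 0; -0.2 -0.6 0 0 0 0; -0.25 -0.7 0 0 0 0; -0.25 -0.7 0 0 0 0; -0.25 -0.7 0 0 0 0; -0.25 -0.7 0 0 0 0; -0.25 -0.7 0 0 0 0; -0.25 -0.7 0 0 0 0; -0.25 -0.7 0 0 0 0; -0.25 -0.7 0 0 0 0"

```text
time_s: 4.92
position: [0.4975, 0.1014, 0.1078]
tcp_rot: [[1.0, -0.0, -0.001], [-0.0, -1.0, 0.0], [-0.001, -0.0, -1.0]]
force: [0.7, 0.7, -1.2]
opening: 0.408
grasp_force: 30.0
```

Request:
apply_moves --plan "-0.25 -0.7 0 0 0 0; -0.25 -0.7 0 0 0 0; -0.2 -0.6 0 0 0 0; -0.2 -0.35 0 0 0 0; 0 0 0 0 0 0; 0 0 0 0 0 0; 0 0 0 0 0 0"

```text
time_s: 5.5
position: [0.454, 0.2171, 0.1081]
tcp_rot: [[1.0, 0.0, -0.0], [0.0, -1.0, -0.0], [-0.0, 0.0, -1.0]]
force: [1.1, -0.6, -0.4]
opening: 0.403
grasp_force: 30.0
```

Request:
apply_moves --plan "0 -0.34 0 0 0 0; 0 0 0.3 0 0 0; 0 0 0.2 0 0 0; 0 0 0 0 0 0; 0 0 0 0 0 0"

```text
time_s: 5.92
position: [0.4536, 0.2332, 0.0827]
tcp_rot: [[1.0, -0.002, -0.002], [-0.002, -1.0, -0.001], [-0.002, 0.001, -1.0]]
force: [-0.2, -0.3, -0.1]
opening: 0.406
grasp_force: 30.0
```

Run:
```python
from h import *
s=capture("scene");t=capture("top")
a=cv2.resize(s[130:190,200:270],(420,360),interpolation=2);b=cv2.resize(t[205:265,110:170],(360,360),interpolation=2)
cv2.imwrite("pics/b.png",np.hstack([a,b])[:,:,::-1])
```

```text
(no output)
```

View pics/b.png

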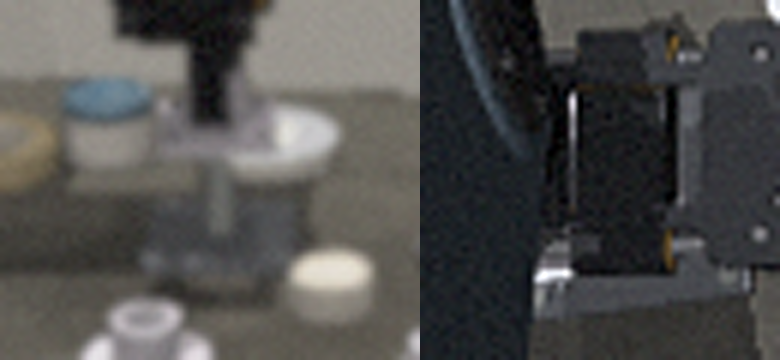

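In the scene crop the flange (centre x≈215) hangs over the spigot (x≈218), so they line up. Lowering with a force check.

Request:
apply_moves --plan "0 -0.02 0.15 0 0 0; 0 0 0.15 0 0 0; 0 0 0.15 0 0 0; 0 0 0.15 0 0 0; 0 0 0 0 0 0; 0 0 0 0 0 0"

```text
time_s: 6.52
position: [0.4533, 0.2353, 0.0528]
tcp_rot: [[1.0, 0.0, -0.002], [0.0, -1.0, -0.0], [-0.002, 0.0, -1.0]]
force: [-0.0, -0.0, -0.3]
opening: 0.405
grasp_force: 30.0
```

Request:
apply_moves --plan "0 0 0.15 0 0 0; 0 0 0.15 0 0 0; 0 0 0.1 0 0 0; 0 0 0.1 0 0 0; 0 0 0.05 0 0 0; 0 0 0 0 0 0; 0 0 0 0 0 0"

```text
time_s: 7.1
position: [0.4538, 0.2354, 0.0258]
tcp_rot: [[1.0, -0.0, -0.0], [-0.0, -1.0, -0.0], [-0.0, 0.0, -1.0]]
force: [0.0, 0.4, -0.8]
opening: 0.403
grasp_force: 30.0
```

Spigot entered with no lateral force. 2 mm to seat, then release.

Request:
apply_moves --plan "0 0 0.03 0 0 0; 0 0 0.02 0 0 0; 0 0 0 0 0 0; 0 0 0 0 0 0"

```text
time_s: 7.43
position: [0.454, 0.2354, 0.0237]
tcp_rot: [[1.0, -0.0, 0.0], [-0.0, -1.0, 0.0], [0.0, -0.0, -1.0]]
force: [0.0, -0.6, -1.5]
opening: 0.402
grasp_force: 30.0
```

Request:
apply_moves --plan "0 0 0 0 0 0; 0 0 0 0 0 0; 0 0 0 0 0 0; 0 0 0 0 0 0; 0 0 0 0 0 0; 0 0 -0.2 0 0 0; 0 0 -0.5 0 0 0; 0 0 -0.5 0 0 0; 0 0 -0.5 0 0 0; 0 0 -0.3 0 0 0" --gripper 0.6

```text
time_s: 8.27
position: [0.4548, 0.2357, 0.1265]
tcp_rot: [[1.0, 0.0, 0.004], [0.0, -1.0, 0.001], [0.004, -0.001, -1.0]]
force: [0.2, 0.3, -0.4]
opening: 0.8
grasp_force: 0.0
```

Request:
apply_moves --plan "0.3 0.36 0 0 0 0; 0.5 0.6 0 0 0 0; 0.5 0.6 0 0 0 0; 0.5 0.6 0 0 0 0; 0.5 0.6 0 0 0 0; 0.35 0.4 0 0 0 0; 0.2 0.2 0 0 0 0; 0 0 0 0 0 0; 0 0 0 0 0 0; 0 0 0 0 0 0"

```text
time_s: 9.1
position: [0.5943, 0.0689, 0.1234]
tcp_rot: [[1.0, 0.001, -0.003], [0.001, -1.0, 0.001], [-0.003, -0.001, -1.0]]
force: [0.4, 0.7, 0.0]
opening: 0.799
grasp_force: 0.0
```

Run:
```python
from h import *
s=capture("scene");t=capture("top")
a=cv2.resize(s[130:190,200:280],(480,360),interpolation=2);b=cv2.resize(t[205:265,110:160],(300,360),interpolation=2)
cv2.imwrite("pics/c.png",np.hstack([a,b])[:,:,::-1])
print(np.round(bot.read_state()["position"],4))
```

```text
[0.5946 0.0692 0.1235]
```

View pics/c.png

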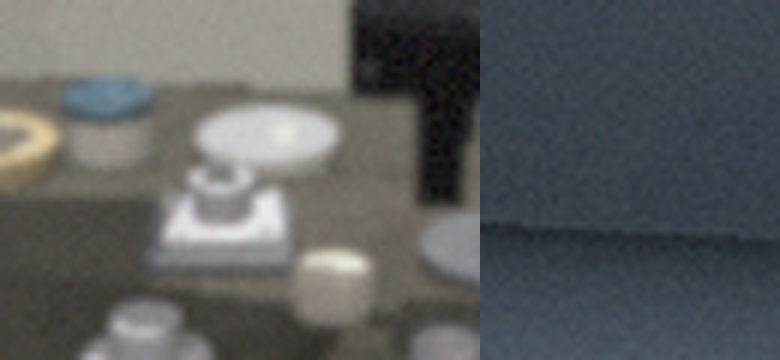

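The large square hub sits flat on the square base, with the spigot tip showing in its bore at (215,175). On to square_small.

Request:
apply_moves --plan "0.03 0.02 0.4 0 0 0; 0 0 0.5 0 0 0; 0 0 0.5 0 0 0; 0 0 0.4 0 0 0; 0 0 0.25 0 0 0; 0 0 0.15 0 0 0; 0 0 0 0 0 0; 0 0 0 0 0 0"

```text
time_s: 9.87
position: [0.598, 0.0669, 0.0139]
tcp_rot: [[1.0, 0.001, 0.0], [0.001, -1.0, -0.0], [0.0, 0.0, -1.0]]
force: [-0.3, -0.9, 0.9]
opening: 0.802
grasp_force: 0.0
```

Request:
apply_moves --plan "0 0 0 0 0 0; 0 0 0 0 0 0; 0 0 0 0 0 0; 0 0 0 0 0 0; 0 0 0 0 0 0; 0 0 0 0 0 0; 0 0 0 0 0 0; 0 0 0 0 0 0; 0 0 0 0 0 0" --gripper -1

```text
time_s: 10.62
position: [0.598, 0.0664, 0.0138]
tcp_rot: [[1.0, 0.0, 0.0], [0.0, -1.0, -0.0], [0.0, 0.0, -1.0]]
force: [-1.3, -0.4, 2.9]
opening: 0.394
grasp_force: 30.0
```

Request:
apply_moves --plan "0 0 -0.3 0 0 0; 0 0 -0.5 0 0 0; 0 0 -0.6 0 0 0; 0 0 -0.6 0 0 0; 0 0 -0.2 0 0 0; 0 0 0 0 0 0"

```text
time_s: 11.12
position: [0.6, 0.0664, 0.1263]
tcp_rot: [[1.0, 0.0, 0.006], [0.0, -1.0, -0.0], [0.006, 0.0, -1.0]]
force: [0.4, -0.5, -1.6]
opening: 0.395
grasp_force: 30.0
```

Request:
apply_moves --plan "-0.3 -0.37 0 0 0 0; -0.5 -0.6 0 0 0 0; -0.5 -0.6 0 0 0 0; -0.5 -0.6 0 0 0 0; -0.5 -0.6 0 0 0 0; -0.37 -0.4 0 0 0 0; -0.2 -0.2 0 0 0 0; 0 0 0 0 0 0; 0 0 0 0 0 0; 0 0 0 0 0 0"

```text
time_s: 11.95
position: [0.4557, 0.2343, 0.123]
tcp_rot: [[1.0, -0.001, 0.001], [-0.001, -1.0, -0.0], [0.001, 0.0, -1.0]]
force: [-0.0, 0.7, -1.3]
opening: 0.393
grasp_force: 30.0
```

Request:
apply_moves --plan "-0.02 -0.01 0.3 0 0 0; 0 0 0.3 0 0 0; 0 0 0.2 0 0 0; 0 0 0.15 0 0 0; 0 0 0.15 0 0 0; 0 0 0.1 0 0 0; 0 0 0 0 0 0; 0 0 0 0 0 0"

```text
time_s: 12.62
position: [0.4536, 0.2354, 0.0634]
tcp_rot: [[1.0, -0.0, -0.0], [-0.0, -1.0, -0.0], [-0.0, 0.0, -1.0]]
force: [0.2, 0.2, -1.6]
opening: 0.392
grasp_force: 30.0
```

Request:
apply_moves --plan "0 0 0.05 0 0 0; 0 0 0.05 0 0 0; 0 0 0.03 0 0 0; 0 0 0 0 0 0; 0 0 0 0 0 0"

```text
time_s: 13.03
position: [0.4534, 0.2355, 0.0571]
tcp_rot: [[1.0, 0.0, 0.0], [0.0, -1.0, 0.0], [0.0, -0.0, -1.0]]
force: [-0.4, 0.1, -1.4]
opening: 0.395
grasp_force: 30.0
```

Request:
apply_moves --plan "0 0 0.03 0 0 0; 0 0 0 0 0 0; 0 0 0 0 0 0"

```text
time_s: 13.28
position: [0.4537, 0.2356, 0.0557]
tcp_rot: [[1.0, -0.0, 0.001], [-0.0, -1.0, 0.0], [0.001, -0.0, -1.0]]
force: [0.2, 0.1, 0.8]
opening: 0.392
grasp_force: 30.0
```

Request:
apply_moves --plan "0 0 0 0 0 0; 0 0 0 0 0 0; 0 0 0 0 0 0; 0 0 0 0 0 0; 0 0 0 0 0 0; 0 0 -0.2 0 0 0; 0 0 -0.5 0 0 0; 0 0 -0.5 0 0 0; 0 0 -0.3 0 0 0; 0 0 0 0 0 0" --gripper 0.6

```text
time_s: 14.12
position: [0.4558, 0.2362, 0.1342]
tcp_rot: [[1.0, 0.0, 0.007], [0.0, -1.0, 0.002], [0.007, -0.002, -1.0]]
force: [-0.3, -0.7, 0.3]
opening: 0.801
grasp_force: 0.0
```

Request:
apply_moves --plan "-0.05 0.35 0 0 0 0; -0.05 0.7 0 0 0 0; -0.05 0.7 0 0 0 0; -0.05 0.7 0 0 0 0; -0.05 0.5 0 0 0 0; -0.04 0.2 0 0 0 0; 0 0 0 0 0 0; 0 0 0 0 0 0; 0 0 0 0 0 0"

```text
time_s: 14.87
position: [0.4389, 0.0788, 0.1305]
tcp_rot: [[1.0, 0.001, -0.0], [0.001, -1.0, 0.0], [-0.0, -0.0, -1.0]]
force: [-0.7, 0.2, -0.2]
opening: 0.8
grasp_force: 0.0
```

Run:
```python
from h import *
s=capture("scene")
cv2.imwrite("pics/d.png",cv2.resize(s[120:200,190:300],None,fx=5,fy=5,interpolation=2)[:,:,::-1])
print(np.round(bot.read_state()["position"],4))
```

```text
[0.439  0.079  0.1305]
```

View pics/d.png

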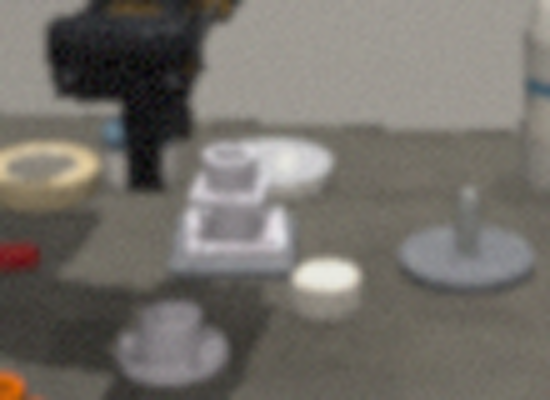

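The square stack stands level and centred: small hub at (230,170), large at (235,225). Now round_large.

Request:
apply_moves --plan "0.01 0.01 0.4 0 0 0; 0 0 0.5 0 0 0; 0 0 0.5 0 0 0; 0 0 0.5 0 0 0; 0 0 0.3 0 0 0; 0 0 0.14 0 0 0; 0 0 0 0 0 0; 0 0 0 0 0 0"

```text
time_s: 15.58
position: [0.4395, 0.0781, 0.0136]
tcp_rot: [[1.0, 0.001, -0.0], [0.001, -1.0, 0.0], [-0.0, -0.0, -1.0]]
force: [0.3, -0.1, 0.9]
opening: 0.802
grasp_force: 0.0
```

Request:
apply_moves --plan "0 0 0 0 0 0; 0 0 0 0 0 0; 0 0 0 0 0 0; 0 0 0 0 0 0; 0 0 0 0 0 0; 0 0 0 0 0 0; 0 0 0 0 0 0; 0 0 0 0 0 0; 0 0 0 0 0 0" --gripper -1

```text
time_s: 16.33
position: [0.4396, 0.0774, 0.0138]
tcp_rot: [[1.0, -0.0, 0.0], [-0.0, -1.0, -0.0], [0.0, 0.0, -1.0]]
force: [0.1, 0.1, 4.9]
opening: 0.396
grasp_force: 30.0
```

Request:
apply_moves --plan "0 0 -0.3 0 0 0; 0 0 -0.5 0 0 0; 0 0 -0.6 0 0 0; 0 0 -0.6 0 0 0; 0 0 -0.2 0 0 0; 0 0 0 0 0 0"

```text
time_s: 16.83
position: [0.441, 0.0774, 0.1258]
tcp_rot: [[1.0, 0.0, 0.006], [0.0, -1.0, -0.0], [0.006, 0.0, -1.0]]
force: [0.8, -0.2, -1.4]
opening: 0.396
grasp_force: 30.0
```

Request:
apply_moves --plan "0.3 -0.27 0 0 0 0; 0.58 -0.52 0 0 0 0; 0.58 -0.52 0 0 0 0; 0.58 -0.52 0 0 0 0; 0.58 -0.52 0 0 0 0; 0.58 -0.52 0 0 0 0; 0.28 -0.25 0 0 0 0; 0 0 0 0 0 0; 0 0 0 0 0 0; 0 0 0 0 0 0"

```text
time_s: 17.67
position: [0.6111, 0.2327, 0.1214]
tcp_rot: [[1.0, 0.0, -0.005], [0.0, -1.0, -0.001], [-0.005, 0.001, -1.0]]
force: [0.7, -0.3, -0.5]
opening: 0.394
grasp_force: 30.0
```

Request:
apply_moves --plan "0.02 -0.01 0.3 0 0 0; 0 0 0.3 0 0 0; 0 0 0.2 0 0 0; 0 0 0.1 0 0 0; 0 0 0 0 0 0; 0 0 0 0 0 0"

```text
time_s: 18.17
position: [0.6141, 0.2335, 0.0784]
tcp_rot: [[1.0, -0.001, -0.001], [-0.001, -1.0, -0.0], [-0.001, 0.0, -1.0]]
force: [-0.4, -1.1, -1.3]
opening: 0.395
grasp_force: 30.0
```

Run:
```python
from h import *
s=capture("scene")
cv2.imwrite("pics/e.png",cv2.resize(s[120:190,230:330],None,fx=6,fy=6,interpolation=2)[:,:,::-1])
print(np.round(bot.read_state()["position"],4))
```

```text
[0.6146 0.2337 0.079 ]
```

View pics/e.png

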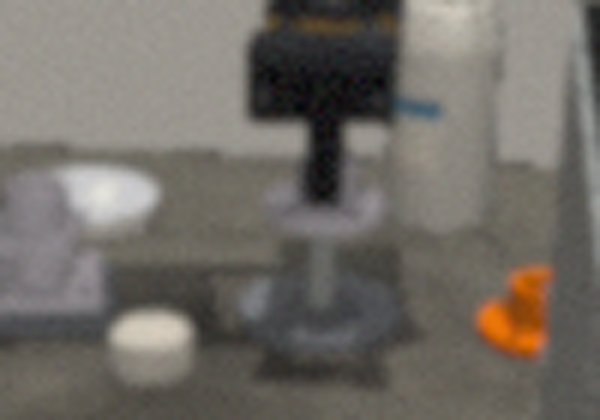

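The flange (centre (324,208)) is over the spigot (321,265) of the round stand. Lowering.

Request:
apply_moves --plan "-0.02 0 0.15 0 0 0; 0 0 0.15 0 0 0; 0 0 0.15 0 0 0; 0 0 0.15 0 0 0; 0 0 0 0 0 0; 0 0 0 0 0 0"

```text
time_s: 18.72
position: [0.6128, 0.2338, 0.0475]
tcp_rot: [[1.0, 0.0, -0.002], [0.0, -1.0, -0.0], [-0.002, 0.0, -1.0]]
force: [-0.0, 0.5, -1.3]
opening: 0.391
grasp_force: 30.0
```

Request:
apply_moves --plan "0 0 0.15 0 0 0; 0 0 0.15 0 0 0; 0 0 0.1 0 0 0; 0 0 0.05 0 0 0; 0 0 0.04 0 0 0; 0 0 0 0 0 0; 0 0 0 0 0 0; 0 0 0 0 0 0"

```text
time_s: 19.38
position: [0.6136, 0.234, 0.0241]
tcp_rot: [[1.0, 0.0, 0.001], [0.0, -1.0, 0.0], [0.001, -0.0, -1.0]]
force: [0.4, 0.7, -0.6]
opening: 0.393
grasp_force: 30.0
```

Request:
apply_moves --plan "0 0 0.01 0 0 0; 0 0 0 0 0 0; 0 0 0 0 0 0; 0 0 0 0 0 0; 0 0 0 0 0 0; 0 0 -0.2 0 0 0; 0 0 -0.5 0 0 0; 0 0 -0.5 0 0 0; 0 0 -0.5 0 0 0; 0 0 -0.3 0 0 0" --gripper 0.6

```text
time_s: 20.22
position: [0.6149, 0.2343, 0.1272]
tcp_rot: [[1.0, 0.0, 0.005], [0.0, -1.0, 0.001], [0.005, -0.001, -1.0]]
force: [0.1, -0.7, 1.0]
opening: 0.798
grasp_force: 0.0
```

Request:
apply_moves --plan "0 0.3 0 0 0 0; 0 0.7 0 0 0 0; -0.02 0.8 0 0 0 0; -0.02 0.8 0 0 0 0; -0.02 0.8 0 0 0 0; -0.02 0.8 0 0 0 0; -0.02 0.8 0 0 0 0; 0 0.7 0 0 0 0; 0 0.38 0 0 0 0; 0 0 0 0 0 0"

```text
time_s: 21.05
position: [0.6078, -0.0759, 0.1229]
tcp_rot: [[1.0, -0.006, -0.0], [-0.006, -1.0, -0.002], [-0.0, 0.002, -1.0]]
force: [-0.3, -0.2, -0.2]
opening: 0.796
grasp_force: 0.0
```

Run:
```python
from h import *
s=capture("scene")
cv2.imwrite("pics/f.png",cv2.resize(s[120:230,200:330],None,fx=5,fy=5,interpolation=2)[:,:,::-1])
print(np.round(bot.read_state()["position"],4))
```

```text
[ 0.6075 -0.0732  0.1229]
```

View pics/f.png

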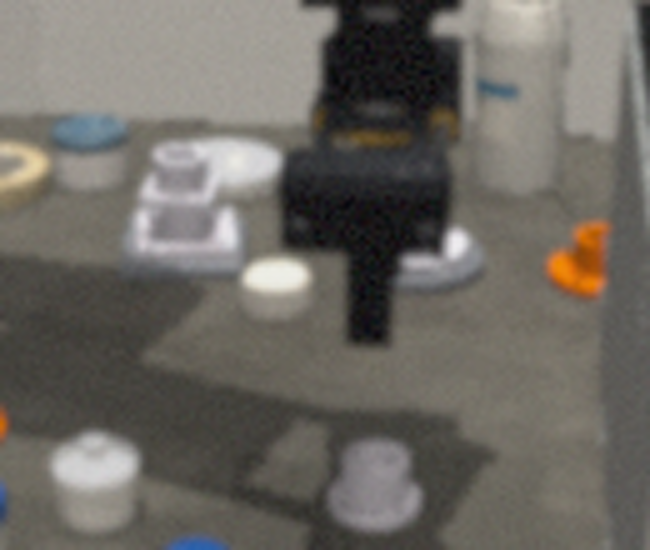

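The gripper is above round_small at (375,490), and round_large lies flat on the round stand at (435,255). Descending and gripping.

Request:
apply_moves --plan "0.02 0 0.4 0 0 0; 0 0 0.5 0 0 0; 0 0 0.5 0 0 0; 0 0 0.4 0 0 0; 0 0 0.25 0 0 0; 0 0 0.14 0 0 0; 0 0 0 0 0 0; 0 0 0 0 0 0"

```text
time_s: 21.77
position: [0.6096, -0.0697, 0.0143]
tcp_rot: [[1.0, 0.001, 0.0], [0.001, -1.0, -0.0], [0.0, 0.0, -1.0]]
force: [-0.9, -0.6, 0.5]
opening: 0.8
grasp_force: 0.0
```

Request:
apply_moves --plan "0 0 0 0 0 0; 0 0 0 0 0 0; 0 0 0 0 0 0; 0 0 0 0 0 0; 0 0 0 0 0 0; 0 0 0 0 0 0; 0 0 0 0 0 0; 0 0 0 0 0 0; 0 0 0 0 0 0" --gripper -1

```text
time_s: 22.52
position: [0.6096, -0.0702, 0.0143]
tcp_rot: [[1.0, -0.0, 0.0], [-0.0, -1.0, -0.0], [0.0, 0.0, -1.0]]
force: [-1.0, 0.4, 2.3]
opening: 0.398
grasp_force: 30.0
```

Request:
apply_moves --plan "0 0 -0.3 0 0 0; 0 0 -0.5 0 0 0; 0 0 -0.6 0 0 0; 0 0 -0.6 0 0 0; 0 0 -0.2 0 0 0; 0 0 0 0 0 0; 0 0 0 0 0 0; 0 0 0 0 0 0"

```text
time_s: 23.18
position: [0.608, -0.0697, 0.1222]
tcp_rot: [[1.0, -0.0, -0.004], [-0.0, -1.0, 0.001], [-0.004, -0.001, -1.0]]
force: [-0.6, -0.1, -0.4]
opening: 0.395
grasp_force: 30.0
```

Request:
apply_moves --plan "0 -0.3 0 0 0 0; 0.02 -0.7 0 0 0 0; 0.02 -0.8 0 0 0 0; 0.02 -0.8 0 0 0 0; 0.03 -0.8 0 0 0 0; 0 -0.8 0 0 0 0; 0 -0.8 0 0 0 0; 0 -0.7 0 0 0 0; 0 -0.38 0 0 0 0; 0 0 0 0 0 0"

```text
time_s: 24.02
position: [0.6116, 0.2398, 0.122]
tcp_rot: [[1.0, 0.006, -0.003], [0.006, -1.0, 0.001], [-0.003, -0.001, -1.0]]
force: [0.8, -0.6, -0.4]
opening: 0.394
grasp_force: 30.0
```

Request:
apply_moves --plan "0 0 0 0 0 0; 0 0 0 0 0 0; 0 0 0.2 0 0 0; 0 0 0.3 0 0 0; 0 0 0.2 0 0 0; 0 0 0 0 0 0; 0 0 0 0 0 0; 0 0 0 0 0 0"

```text
time_s: 24.68
position: [0.6143, 0.2333, 0.0891]
tcp_rot: [[1.0, -0.001, 0.0], [-0.001, -1.0, 0.0], [0.0, -0.0, -1.0]]
force: [0.7, -0.1, -0.8]
opening: 0.395
grasp_force: 30.0
```

Request:
apply_moves --plan "0 -0.01 0.15 0 0 0; 0 0 0.15 0 0 0; 0 0 0.15 0 0 0; 0 0 0.1 0 0 0; 0 0 0 0 0 0; 0 0 0 0 0 0; 0 0 0 0 0 0"

```text
time_s: 25.27
position: [0.6141, 0.2346, 0.0616]
tcp_rot: [[1.0, 0.0, 0.0], [0.0, -1.0, 0.0], [0.0, -0.0, -1.0]]
force: [0.3, 0.3, -0.2]
opening: 0.399
grasp_force: 30.0
```

Request:
apply_moves --plan "0 0 0.05 0 0 0; 0 0 0.05 0 0 0; 0 0 0 0 0 0; 0 0 0 0 0 0; 0 0 0 0 0 0"

```text
time_s: 25.68
position: [0.6139, 0.2344, 0.0566]
tcp_rot: [[1.0, 0.0, -0.0], [0.0, -1.0, -0.0], [-0.0, 0.0, -1.0]]
force: [-1.3, 0.7, 0.0]
opening: 0.403
grasp_force: 30.0
```

Request:
apply_moves --plan "0 0 0.01 0 0 0; 0 0 0 0 0 0; 0 0 0 0 0 0; 0 0 0 0 0 0; 0 0 0 0 0 0; 0 0 -0.2 0 0 0; 0 0 -0.5 0 0 0; 0 0 -0.5 0 0 0; 0 0 -0.5 0 0 0; 0 0 -0.3 0 0 0" --gripper 0.6

```text
time_s: 26.52
position: [0.6154, 0.2348, 0.1598]
tcp_rot: [[1.0, 0.0, 0.005], [0.0, -1.0, 0.001], [0.005, -0.001, -1.0]]
force: [0.1, 0.4, -1.2]
opening: 0.795
grasp_force: 0.0
```

Request:
apply_moves --plan "0 0.3 0 0 0 0; 0 0.7 0 0 0 0; 0 0.8 0 0 0 0; 0 0.8 0 0 0 0; 0 0.8 0 0 0 0; 0 0.8 0 0 0 0; 0 0.8 0 0 0 0; 0 0.5 0 0 0 0; 0 0 0 0 0 0; 0 0 0 0 0 0"

```text
time_s: 27.35
position: [0.6129, -0.0429, 0.1553]
tcp_rot: [[1.0, -0.004, -0.002], [-0.004, -1.0, 0.0], [-0.002, -0.0, -1.0]]
force: [0.1, -0.5, 0.4]
opening: 0.798
grasp_force: 0.0
```

Run:
```python
from h import *
s=capture("scene")
cv2.imwrite("pics/g.png",cv2.resize(s[120:230,190:330],None,fx=5,fy=5,interpolation=2)[:,:,::-1])
```

```text
(no output)
```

View pics/g.png

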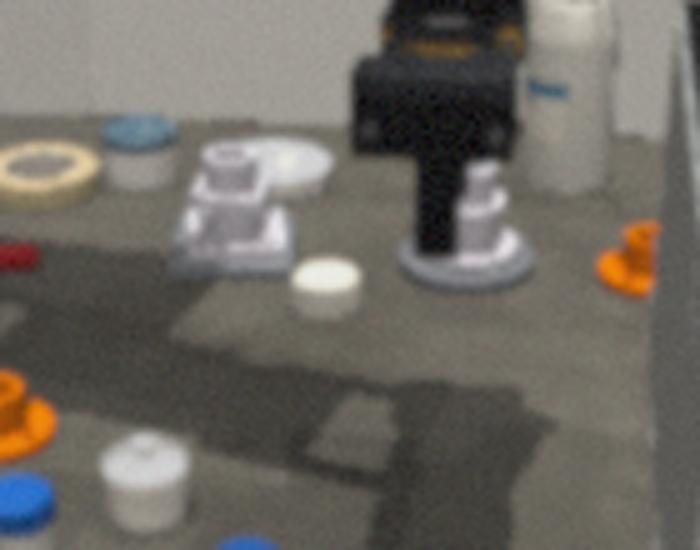

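Both stacks stand level: square at (235,210), round at (480,215). The bottle, white cap and tube have not moved. Handing in.

```bash
python3 -c "
from rig import bot
print(bot.hand_in())"
```

```text
the job is handed in; nothing more can be done
None
```

I stacked all four hubs, large below small, on their matching stands. The last camera view showed both stacks level and the bottle, tube and white cap where they were; I handed in at about 27 s of the 104 s allowed, and the hand-in gave no verdict.

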